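# Check a gear against the master on the test fixture, sort out the odd one

### The arm

A 6-joint arm with a two-finger parallel gripper is mounted at the origin on the work surface. World frame = base frame: x ahead of the robot, y to its left, z up, the work surface at z = 0. Lengths are in m, angles in rad, forces in N, time in s.
With the tool pointing down it reaches from about 0.35 to 0.975 m from the base axis. Payload 4.9 kg.
Tool frame: the origin (TCP) lies at the very end of the fingers, on their centre line; the grasp point (between the pads) lies 19 mm behind it; z points along the fingers, y is the line along which they close (so a half turn about z gives the same grasp; the last joint's range is limited). The gripper opens to 85 mm and grips with 20 to 120 N. Pads are 22 mm wide; open, the fingers measure 114 mm over their backs; the gripper's body (76 mm by 85 mm) begins 54 mm behind the grasp point. The pads swing forward as they close: fully open they stand 13 mm farther back than shut.
Start: joints at [-1.442, 0.053, 1.613, -0, 1.476, -0.119], TCP at [0.153, -0.606, 0.231] pointing down, gripper open.
Joint ranges: [-3.01, 3.01], [-1.01, 2.22], [0.06, 2.58], [-1.02, 4.17], [0.09, 2.62], [-3.14, 3.14]. Speed limits (rad/s): [2.57, 2.57, 3.14, 3.14, 3.14, 3.14].

### API

Orientations are given as a rotation vector (axis times angle).
In Python, from station import * gives the robot as it stands.
- The arm moves only by the shell command python3 -m crank 'ROWS' [OPENING] [FORCE]. ROWS is JSON, a list of rows, each an object with "offset": the shift along the tool's x, y, z in m, a list of three; "twist": the turn, a rotation vector about the tool's x, y, z in degrees, a list of three. In form: [{"offset": [x, y, z], "twist": [rx, ry, rz]}, ...]. A call has 1 to 20 rows; each row is the pose to reach, as a shift and turn from the pose commanded when the call began, along the tool's axes at that moment; what a row does not reach only later rows make up. A row lasts 1/8 s, in which the tool goes at most 62.5 mm and 10.7 degrees, less where a joint would pass 70% of its speed; a pose out of reach is approached as far as the arm can. A call with a gripper value outside its range is refused whole. OPENING is the opening, from 0 (shut) to 1 (fully open), set as the call begins (- or left out, the last holds). The fingers move at their own pace and stop on an object; FORCE is the grip in N (left out, the last holds). Time passes only in rows, so rows that repeat a pose let the fingers close. It gives the time, the measured TCP pose, the force, the opening and the grip force at its end, in the units of the state.
- get_obs(): the state, without advancing time (a new reading comes with each control period).
- get_image(name): name is "scene" or "top" or "wrist"; returns the picture (480x640x3 uint8, red, green, blue); there is no depth.
- get_calibration(name): a dict with "intrinsics" (3x3 intrinsics, pixels), "k1" (the pictures are not rectified: a ray, as slopes to the right and down, at radius r is drawn at 1 + k1 r^2 times it, then the intrinsics apply), "world_from_camera" (4x4, takes a point from camera to world coordinates); the wrist camera has in their place "tool_from_camera" (4x4, takes a point from camera to tool coordinates, whose origin is the TCP and whose axes are the flange's). Camera axes: x right, y up, looking along -z (the intrinsics and any distortion apply to the point x, -y, -z); pixel columns grow to the right and rows downward; lengths in m; the calibration is good to about 2 mm. A picture is of the moment at which its call begins: read the wrist's pose just before it. get_calibration takes no time and is no camera call.
- finish_job(): hands the job in; it is judged then, once.
Trained networks look in the newest picture that a camera, given by its name, has taken for a name from the list of things; names that differ only in an ending like _2 or _b are one class to them, and where a whole thing is asked for, a point or a joint stands for the part that bears it (a point fixed in the world has none). Each returns a list of dicts, best first, with "confidence" (0 to 1); they miss things now and then, are a little off and sometimes report something else, mostly with a low value. They report only what shows in the picture. A call takes as long as a camera call.
- cut_out(query, camera): "region" (480x640 bool, what is visible of it) and "rect" ([centre column, centre row, width, height] in pixels, round what is visible of it).
The state is a dict: "t": time; "q": joint angles; "dq": joint speeds; "effort": joint torques, N m; "tool_pos": TCP position; "tool_rot": TCP orientation; "contact_force": force on the tool from outside, world axes, zero at the start; "wrist_torque": the same for the moment, N m; "opening": finger opening in m; "grip_force": force on a finger pad.
Only numpy, scipy, OpenCV 4.12 (cv2) and the standard library are available. Lean on these libraries where they do the work, as an engineer would, in place of code of your own. Each camera call takes 0.05 s, during which the arm holds its last target. There are 200 camera calls.

### The job

Two look-alike steel gears lie on the welding table: put the one with the same number of teeth as the master gear onto the fixture's test post, feeling for the mesh until it sits fully home beside the master, and leave it with its drilled tooth pointing straight at the fixture's pointer. Lay the other gear flat, hub up, in the grey reject tray, and leave the other things on the table where they lie.

Things in the scene. Friction and masses are not known exactly. Their poses are not given: they have to be found in the camera images.
- fixture: Gear test fixture, fixed to the table: grey base plate 12 mm thick, reaching 118 mm to its -x, 77 mm to its +x, 48 mm to either y. Origin: underside of the base on the axis of the bare test post. z up; +x runs from the post to the pointer, -x to the master gear. A collar 26 mm across at the post's foot carries a gear at 18 mm above the table.
- post_top (a point): Top of the fixture's bare test post, a steel pin 16 mm in diameter, tapered over the last 6 mm; 52 mm above the table, on the fixture's z axis.
- master_axis (a point): Centre of the upper face (32 mm above the table) of the 12-tooth master gear, 76 mm across, 14 mm thick, at the fixture's -x, 66 mm from the post. It turns stiffly (0.12 N m) and stays where left; its phase is not measured. A gear lowered on the post rests on its teeth, 14 mm too high, unless teeth meet gaps within about 3 degrees; once meshed they turn together.
- pointer (a point): Tip of the fixed dark steel pointer on the fixture, 48 mm from the post axis at the fixture's +x, 30 mm above the table.
- gear_match: The gear with 12 teeth, as the master: plain steel, 76 mm across, face 14 mm thick, 0.28 to 0.56 kg, 18 mm bore. Hexagonal hub, 32 mm across flats, up to 40 mm above the underside. Origin: centre of the underside, z up the bore. +x points to the drilled tooth; hub flats face +x, -x and every 60 degrees. Teeth 11 mm deep, tapering from 9.5 to 3.5 mm wide, pitch 30 degrees.
- gear_match_mark (a point): The drilled hole (6 mm, dark) on the upper face of the 12-tooth gear, at the foot of its drilled tooth, 28.5 mm from the bore axis at the gear's +x, 14 mm above its underside.
- gear_odd: The odd gear: the same size, hub, bore and drilled tooth as the other, but 16 narrower-pitched teeth, so it cannot mesh with the master. Origin and axes likewise.
- tray: Grey plastic reject tray, open on top, fixed: 160 x 150 x 32 mm (x, y, z), walls and floor about 4 to 5 mm. Origin: centre of its underside.
- hex_nut: Bystander: large loose steel nut, 36 mm across flats, 19 mm high; origin at the centre of its underside. To be left alone.
- bushing: Bystander: loose steel bushing, 38 mm across, 30 mm high; origin at the centre of its underside. To be left alone.
- tube_offcut: Bystander: loose steel bar offcut 30 x 130 x 30 mm; origin at the centre of its underside. To be left alone.
- hammer: Bystander: loose hammer lying beyond the fixture. To be left alone.
- brush: Bystander: loose brush lying beyond the tray. To be left alone.
- spanner: Bystander: loose spanner lying between the tray and the robot. To be left alone.
- ubolts: Bystander: two small U-bolts lying tacked together near the tray, 11 mm high. To be left alone.

How it is judged:
At the end, for the whole second after the job is handed in: The 12-tooth gear sits meshed on the post: axis within 4 mm, underside within 3.5 mm of the collar, level within 0.06 rad, drilled tooth within 0.12 rad of the pointer. The 16-tooth gear lies hub up in the tray, its origin within 60 mm of centre in x and y, flat within 0.15 rad. Both at rest (horizontal distance between gear_match and fixture below 0.004 m and z of gear_match in the frame of fixture below 0.0215 m and angle between gear_match's own z axis and vertical below 0.06 rad and angle between the x axis of gear_match and the x axis of fixture, either way round below 0.12 rad and horizontal distance between gear_match_mark and pointer below 0.03 m and linear speed of each of gear_match, gear_odd below 0.02 m/s and x of gear_odd in the frame of tray between -0.06 and 0.06 m and y of gear_odd in the frame of tray between -0.06 and 0.06 m and z of gear_odd in the frame of tray below 0.012 m and angle between gear_odd's own z axis and vertical below 0.15 rad); the robot touches nothing.
It fails at once if a bystander (nut, bushing, bar offcut, hammer, brush, spanner, U-bolts) is pushed more than 40 mm from its place (distance of any of hex_nut, bushing, tube_offcut, hammer, brush, spanner, ubolts from where it was at the start of the episode above 0.04 m).
It also fails if it takes over 61 s, if anything falls off the work surface, if the arm or the gripper's body presses on something with over 40 N, if the wrist force passes 120 N, or if a joint passes its speed limit or range.

## Working session

There is one attempt and no reset: what is moved stays moved. The work goes in short steps, Python scripts to look and compute and a shell command to move; the robot and the scene stay as the last step left them, time stands still between calls to the robot, and variables do not carry over. Pictures are saved under pics/ and viewed, at most 10 in all, crops included, and the job is handed in when it is done.

```bash
mkdir -p pics; ls; cat > h.py <<'E'
from station import *
import numpy as np, cv2
from scipy.spatial.transform import Rotation as R
def save(n,im): cv2.imwrite(f'pics/{n}.png',im[...,::-1])
def cam(name,obs=None):
    c=get_calibration(name)
    if 'world_from_camera' in c: T=np.array(c['world_from_camera'])
    else:
        o=obs or get_obs(); W=np.eye(4); W[:3,:3]=R.from_rotvec(o['tool_rot']).as_matrix(); W[:3,3]=o['tool_pos']
        T=W@np.array(c['tool_from_camera'])
    return np.array(c['intrinsics']),c['k1'],T
def px2w(uv,z,c):
    K,k1,T=c; uv=np.atleast_2d(np.array(uv,float))
    p=cv2.undistortPoints(uv.reshape(-1,1,2),K,np.array([k1,0,0,0.])).reshape(-1,2)
    d=np.c_[p[:,0],-p[:,1],-np.ones(len(p))]@T[:3,:3].T
    return T[:3,3]+d*((z-T[2,3])/d[:,2])[:,None]
def w2px(P,c):
    K,k1,T=c; P=np.atleast_2d(P); q=(P-T[:3,3])@T[:3,:3]
    x=np.c_[q[:,0]/-q[:,2],-q[:,1]/-q[:,2]]; r2=(x**2).sum(1,keepdims=True)
    x=x*(1+k1*r2); return x@K[:2,:2].T+K[:2,2]
E
python3 - <<'E'
from h import *
print(get_obs())
im=get_image('top'); save('top',im); c=cam('top'); print(c)
for n in ['gear_match','gear_odd','fixture','tray','post_top','master_axis','pointer','gear_match_mark','hex_nut','bushing','tube_offcut','hammer','brush','spanner','ubolts']:
    for d in cut_out(n,'top')[:2]: 
        print(n,round(d['confidence'],2),np.round(d['rect']),np.round(px2w(d['rect'][:2],0.014,c)[0],3))
print(cam('wrist'))
E
```

```text
pics
{'t': 0.0, 'q': array([-1.44199875e+00,  5.33742062e-02,  1.61430619e+00,  5.14209714e-06,
        1.47599743e+00, -1.19030093e-01]), 'dq': array([ 8.14389207e-04,  1.25852543e-03, -4.87376550e-04, -3.30632976e-05,
        5.55343961e-04,  9.09439028e-04]), 'effort': array([-4.01952420e-04, -3.93677616e+01, -3.70177853e+01, -4.10254358e-05,
        6.98913209e-03,  1.87740831e-06]), 'tool_pos': array([ 0.153214  , -0.6052821 ,  0.23004498]), 'tool_rot': array([-3.11543540e+00, -3.88032846e-01,  7.95078070e-06]), 'contact_force': array([ 0.38026538, -0.18080817, -0.11981878]), 'wrist_torque': array([-0.01538468,  0.02640936,  0.03671281]), 'grip_force': 0.0, 'opening': 0.08526716668292335}
(array([[484.91807964,   0.        , 316.823098  ],
       [  0.        , 484.91807964, 237.66982097],
       [  0.        ,   0.        ,   1.        ]]), -0.12251965049037664, array([[-0.01278375,  0.99132731, -0.13079271,  0.41141009],
       [-0.99988914, -0.01367221, -0.00589714, -0.02948931],
       [-0.00763422,  0.13070282,  0.9913922 ,  1.20959004],
       [ 0.        ,  0.        ,  0
[... 880 characters left out ...]
[0.786 0.04  0.014]
brush 0.7 [174. 186.  75.  19.] [0.707 0.342 0.014]
spanner 0.93 [163. 336.  65.  34.] [0.33  0.362 0.014]
ubolts 0.63 [225. 299.  26.  34.] [0.42  0.205 0.014]
(array([[416.91314145,   0.        , 329.06516449],
       [  0.        , 416.91314145, 233.99580816],
       [  0.        ,   0.        ,   1.        ]]), -0.06922018507298965, array([[ 2.45846170e-01,  9.35633354e-01,  2.53278281e-01,
         2.18219882e-01],
       [-9.69308850e-01,  2.37273664e-01,  6.43549607e-02,
        -5.91218848e-01],
       [ 1.16381892e-04, -2.61326300e-01,  9.65250512e-01,
         3.73575776e-01],
       [ 0.00000000e+00,  0.00000000e+00,  0.00000000e+00,
         1.00000000e+00]]))
```

View pics/top.png

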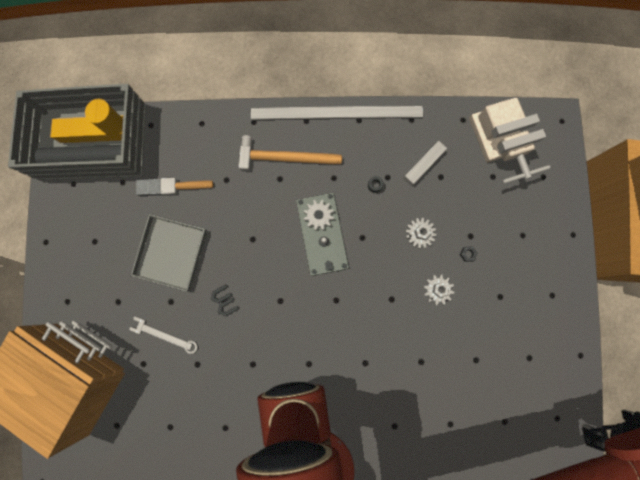

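The top picture shows the master at about (319,214), the post at (324,241) and the pointer near (330,268). The gears are at (421,233) and (439,290), and the tray is at (171,252). I'll move the wrist over the gears.

```bash
python3 -m crank '[{"offset":[0.416,-0.21,-0.05],"twist":[0,0,0]},{"offset":[0.416,-0.21,-0.05],"twist":[0,0,0]},{"offset":[0.416,-0.21,-0.05],"twist":[0,0,0]},{"offset":[0.416,-0.21,-0.05],"twist":[0,0,0]},{"offset":[0.416,-0.21,-0.05],"twist":[0,0,0]},{"offset":[0.416,-0.21,-0.05],"twist":[0,0,0]},{"offset":[0.416,-0.21,-0.05],"twist":[0,0,0]},{"offset":[0.416,-0.21,-0.05],"twist":[0,0,0]},{"offset":[0.416,-0.21,-0.05],"twist":[0,0,0]},{"offset":[0.416,-0.21,-0.05],"twist":[0,0,0]}]' 1
python3 - <<'E'
from h import *
o=get_obs(); im=get_image('wrist'); save('w1',im); np.save('w1.npy',np.r_[o['tool_pos'],o['tool_rot']])
print(o['t'],o['tool_pos'],o['tool_rot'],o['q'])
c=cam('wrist',o)
for n in ['gear_match','gear_odd','gear_match_mark','hex_nut']:
    for d in cut_out(n,'wrist')[:2]: 
        print(n,round(d['confidence'],2),np.round(d['rect']),np.round(px2w(d['rect'][:2],0.014,c)[0],3))
E
```

```text
t: 2.05
tool_pos: [0.5046, -0.3007, 0.2811]
tool_rot: [3.117, 0.388, -0.001]
contact_force: [-0.1, 0.1, 0.1]
opening: 0.0855
grip_force: 0.0
2.05 [ 0.50457731 -0.30067384  0.2810721 ] [ 3.11749346e+00  3.87719851e-01 -1.04345542e-03] [-6.63804818e-01 -6.07906460e-02  1.64363394e+00 -5.28176981e-04
  1.55916044e+00  6.59530261e-01]
gear_match 0.61 [336. 257.  77.  73.] [ 0.44  -0.327  0.014]
gear_odd 0.76 [334. 112.  75.  79.] [ 0.579 -0.288  0.014]
gear_match_mark 0.92 [334. 257.  72.  72.] [ 0.439 -0.324  0.014]
hex_nut 0.62 [432. 195.  42.  43.] [ 0.526 -0.403  0.014]
```

View pics/w1.png

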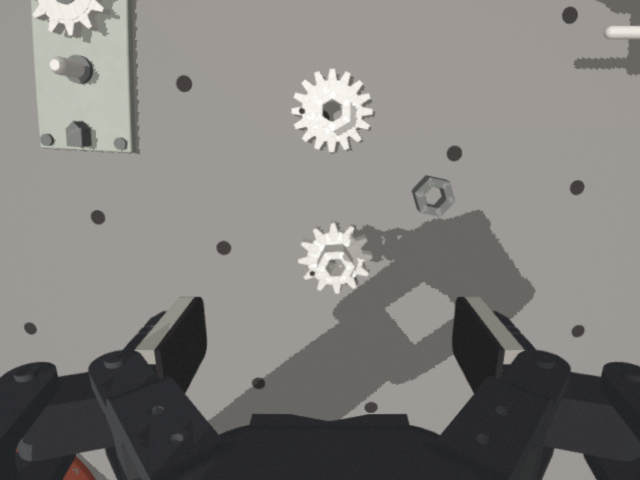

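Near gear at (336,258) has 12 teeth, with its hole at (312,273). The far gear at (333,111) has 16 teeth, with its hole at (302,110). The post top is at (55,65). I'll fit silhouettes for accurate poses.

```bash
cat >> h.py <<'E'
from scipy.optimize import minimize
def gearpoly(N):
    a=[]
    for k in range(N):
        t=2*np.pi*k/N; wr,wt=(9.5,3.5) if N==12 else (7.5,3.0)
        for r,w in ((27,-wr/2),(38,-wt/2),(38,wt/2),(27,wr/2)):
            rr=np.sqrt(r*r-w*w); a.append((rr*np.cos(t)-w*np.sin(t),rr*np.sin(t)+w*np.cos(t)))
    return np.array(a)/1000
def hexpoly(): 
    t=np.pi/6+np.arange(6)*np.pi/3; return .016/np.cos(np.pi/6)*np.c_[np.cos(t),np.sin(t)]
S=4
def render(x,y,yaw,N,zb,c,org,shape,hub=True):
    m=np.zeros((shape[0]*S,shape[1]*S),np.uint8); cs,sn=np.cos(yaw),np.sin(yaw); Rm=np.array([[cs,-sn],[sn,cs]])
    def prj(p,z): return (w2px(np.c_[p@Rm.T+[x,y],np.full(len(p),z)],c)-org+.5)*S
    g=gearpoly(N)
    for z in np.linspace(zb,zb+.014,8): cv2.fillPoly(m,[np.round(prj(g,z)).astype(np.int32)],1)
    if hub:
        q=np.r_[prj(hexpoly(),zb+.014),prj(hexpoly(),zb+.04)].astype(np.float32)
        cv2.fillConvexPoly(m,cv2.convexHull(q).astype(np.int32),1)
    return cv2.resize(m.astype(np.float32),shape[::-1],interpolation=cv2.INTER_AREA)
def fit(im,c,N,x0,y0,zb=0.,hub=True,thr=200,yaws=None,mask=None):
    ctr=w2px([[x0,y0,zb+.014]],c)[0]; sc=np.linalg.norm(w2px([[x0+.06,y0,zb+.014]],c)[0]-ctr)
    lo=np.maximum((ctr-sc),0).astype(int); hi=np.minimum(ctr+sc,[640,480]).astype(int)
    g=cv2.cvtColor(im,cv2.COLOR_RGB2GRAY)[lo[1]:hi[1],lo[0]:hi[0]]
    M=(np.clip((g.astype(float)-thr)/20+.5,0,1))
    if mask is not None: W=mask[lo[1]:hi[1],lo[0]:hi[0]].astype(float)
    else: W=np.ones_like(M)
    f=lambda p:np.sum(W*np.abs(render(x0+p[0]/1000,y0+p[1]/1000,p[2]/30,N,zb,c,lo,M.shape,hub)-M))/sc**2
    best=None
    for y in np.arange(0,2*np.pi/N,2*np.pi/N/5):
        r=minimize(f,[0,0,y*30],method='Nelder-Mead',options=dict(initial_simplex=[[0,0,y*30],[3,0,y*30],[0,3,y*30],[0,0,y*30+1.5]],xatol=.02,fatol=1e-5))
        if best is None or r.fun<best.fun: best=r
    x,y,w=x0+best.x[0]/1000,y0+best.x[1]/1000,best.x[2]/30
    # drilled hole
    G=cv2.cvtColor(im,cv2.COLOR_RGB2GRAY).astype(float); k=w+2*np.pi*np.arange(N)/N
    hp=w2px(np.c_[x+.0285*np.cos(k),y+.0285*np.sin(k),np.full(N,zb+.014)],c)
    v=cv2.remap(cv2.GaussianBlur(G,(0,0),1).astype(np.float32),hp[:,:1].astype(np.float32),hp[:,1:].astype(np.float32),cv2.INTER_LINEAR).ravel()
    i=v.argmin(); 
    return x,y,(k[i]+np.pi)%(2*np.pi)-np.pi,best.fun,np.sort(v)[:3],hp[i]
def tool(o):
    Q=R.from_rotvec(o['tool_rot']).as_matrix(); return np.array(o['tool_pos']),Q,np.arctan2(Q[1,0],Q[0,0])
def move(o,P,yaw):
    "offset and twist (deg about tool z) to place TCP at P, tool x heading yaw"
    p,Q,ph=tool(o); d=(yaw-ph+np.pi)%(2*np.pi)-np.pi
    return np.round(Q.T@(np.array(P)-p),4),round(-np.degrees(d),1)
def grasps(o,gyaw):
    p,Q,ph=tool(o); out=[]
    for k in range(6):
        t=gyaw+np.pi/2+k*np.pi/3; d=(t-ph+np.pi)%(2*np.pi)-np.pi; out.append((d,(ph+d)))
    return sorted(out,key=lambda a:abs(a[0]))
E
cat > a.py <<'E'
from h import *
im=cv2.imread('pics/w1.png')[...,::-1].copy(); o=get_obs(); c=cam('wrist',o)
for N,x,y in ((12,.44,-.325),(16,.579,-.288)):
    g=fit(im,c,N,x,y); print(N,np.round(g[:3],4),g[3:]); gr=grasps(o,g[2])
    for d,t in gr[:3]: print('  yaw',round(t,3),move(o,[g[0],g[1],0.12],t), 'q6 est',o['q'][5]-d)
ct=cam('top'); 
print('top cross', w2px([[g[0],g[1],.014]],ct))
print('post',px2w([[55,65]],.052,c), 'pointer', px2w([[79,124]],.03,c),'master',px2w([[68,3]],.032,c))
d=cut_out('tray','top')[0]; m=d['region'].astype(np.uint8); print(d['confidence'])
print(cv2.minAreaRect(cv2.findNonZero(m)))
q=cv2.boxPoints(cv2.minAreaRect(cv2.findNonZero(m))); P=px2w(q,.032,ct); print(P,P.mean(0),px2w([q.mean(0)],.02,ct))
E
python3 a.py
```

```text
12 [ 0.4359 -0.3257  2.4028] (np.float64(0.39139254557975794), array([113.47436, 169.6356 , 191.9118 ], dtype=float32), array([311.50704544, 274.39974607]))
  yaw -0.215 (array([-0.0724,  0.0072,  0.1612]), np.float64(26.4)) q6 est 1.1212615076425396
  yaw 0.832 (array([-0.0724,  0.0072,  0.1612]), np.float64(-33.6)) q6 est 0.07406395644594121
  yaw -1.262 (array([-0.0724,  0.0072,  0.1612]), np.float64(86.4)) q6 est 2.168459058839137
16 [ 0.5798 -0.2861  1.8067] (np.float64(0.20736635831986677), array([ 77.93038, 237.4924 , 238.93985], dtype=float32), array([301.25192968, 110.19738577]))
  yaw 0.236 (array([0.0769, 0.0039, 0.1611]), np.float64(0.6)) q6 est 0.6700894979378921
  yaw 1.283 (array([0.0769, 0.0039, 0.1611]), np.float64(-59.4)) q6 est -0.3771080532587062
  yaw -0.811 (array([0.0769, 0.0039, 0.1611]), np.float64(60.6)) q6 est 1.7172870491344905
top cross [[422.17217999 232.00294675]]
post [[ 0.56089527 -0.04355466  0.052     ]] pointer [[ 0.51242239 -0.0583428   0.03      ]] master [[ 0.61583679 -0.03583852  0.032     ]]
0.64
((168.83018493652344, 252.59432983398438), (62.361690521240234, 66.07041931152344), 15.945395469665527)
[[0.47780392 0.44262178 0.032     ]
 [0.63701377 0.40111306 0.032     ]
 [0.59113798 0.24684582 0.032     ]
 [0.43492141 0.28967145 0.032     ]] [0.53521927 0.34506302 0.032     ] [[0.53582572 0.34798413 0.02      ]]
```

```bash
python3 -m crank '[{"offset":[0.04,0.002,0.05],"twist":[0,0,0.6]},{"offset":[0.077,0.004,0.1],"twist":[0,0,0.6]},{"offset":[0.077,0.004,0.15],"twist":[0,0,0.6]},{"offset":[0.077,0.004,0.2],"twist":[0,0,0.6]},{"offset":[0.077,0.004,0.24],"twist":[0,0,0.6]},{"offset":[0.077,0.004,0.263],"twist":[0,0,0.6]},{"offset":[0.077,0.004,0.263],"twist":[0,0,0.6]},{"offset":[0.077,0.004,0.263],"twist":[0,0,0.6]}]' 1
python3 -m crank '[{"offset":[0,0,0],"twist":[0,0,0]},{"offset":[0,0,0],"twist":[0,0,0]},{"offset":[0,0,0],"twist":[0,0,0]},{"offset":[0,0,0],"twist":[0,0,0]},{"offset":[0,0,0],"twist":[0,0,0]},{"offset":[0,0,0],"twist":[0,0,0]}]' 0 60
```

```text
t: 3.35
tool_pos: [0.5821, -0.2863, 0.0205]
tool_rot: [3.117, 0.371, 0.004]
contact_force: [0.8, -0.6, -0.5]
opening: 0.0854
grip_force: 0.0
t: 4.1
tool_pos: [0.5813, -0.2855, 0.0193]
tool_rot: [3.119, 0.372, 0.002]
contact_force: [-0.5, 0.4, 6.1]
opening: 0.0309
grip_force: 61.8
```

```bash
python3 -m crank '[{"offset":[0,0,-0.04],"twist":[0,0,0]},{"offset":[0,0,-0.09],"twist":[0,0,0]},{"offset":[0.01,-0.05,-0.12],"twist":[0,0,0]},{"offset":[0.02,-0.11,-0.12],"twist":[0,0,0]},{"offset":[0.03,-0.17,-0.12],"twist":[0,0,0]},{"offset":[0.04,-0.23,-0.12],"twist":[0,0,0]},{"offset":[0.05,-0.29,-0.12],"twist":[0,0,0]},{"offset":[0.06,-0.35,-0.12],"twist":[0,0,0]},{"offset":[0.07,-0.41,-0.12],"twist":[0,0,0]},{"offset":[0.08,-0.47,-0.12],"twist":[0,0,0]},{"offset":[0.09,-0.53,-0.12],"twist":[0,0,0]},{"offset":[0.1,-0.59,-0.12],"twist":[0,0,0]},{"offset":[0.104,-0.626,-0.12],"twist":[0,0,0]},{"offset":[0.104,-0.626,-0.12],"twist":[0,0,0]},{"offset":[0.104,-0.626,-0.1],"twist":[0,0,0]},{"offset":[0.104,-0.626,-0.06],"twist":[0,0,0]},{"offset":[0.104,-0.626,-0.06],"twist":[0,0,0]}]'
python3 - <<'E'
from h import *
o=get_obs(); im=get_image('wrist'); save('w2',im); print(o['tool_pos'],o['opening'],o['contact_force'])
c=cam('wrist',o); print(w2px([[.535,.347,.005]],c), w2px([[.535-.0774+.0181*k,.347+.0202+.0726*k,.032] for k in(1,-1)],c))
E
```

```text
t: 6.22
tool_pos: [0.5306, 0.3441, 0.0716]
tool_rot: [3.115, 0.369, -0.018]
contact_force: [-1.4, -1.0, -5.0]
opening: 0.031
grip_force: 61.2
[0.53062181 0.34411433 0.07162697] 0.031049904327131162 [-1.35833171 -0.97979772 -5.01870087]
[[321.8796511  241.93424779]] [[110.77377007 327.52723563]
 [375.36635696 443.09742792]]
```

View pics/w2.png

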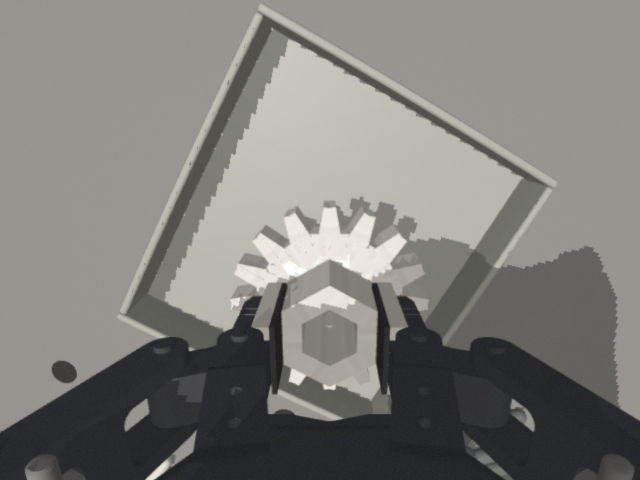

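The gear is held hub up between the pads. The tray's rim corners show at (262,10), (555,185) and (122,317), so its centre is the midpoint of the last two.

```bash
python3 - <<'E'
from h import *
o=get_obs(); c=cam('wrist',o)
P=px2w([[555,185],[122,317],[262,10]],.032,c); print(P, np.linalg.norm(P[2]-P[0]),np.linalg.norm(P[2]-P[1]))
m=P[:2].mean(0); print(m, o['tool_pos'], move(o,[m[0],m[1],.024],tool(o)[2]))
E
```

```text
[[0.59527211 0.25276053 0.032     ]
 [0.48315538 0.43723841 0.032     ]
 [0.63448713 0.39604457 0.032     ]] 0.14855347097043545 0.15683824146639003
[0.53921374 0.34499947 0.032     ] [0.53255177 0.34527185 0.07466026] (array([0.0068, 0.0017, 0.0506]), np.float64(-0.0))
```

```bash
python3 -m crank '[{"offset":[0.006,0.002,0.02],"twist":[0,0,0]},{"offset":[0.006,0.002,0.04],"twist":[0,0,0]},{"offset":[0.006,0.002,0.05],"twist":[0,0,0]},{"offset":[0.006,0.002,0.05],"twist":[0,0,0]},{"offset":[0.006,0.002,0.05],"twist":[0,0,0]}]'
```

```text
t: 6.9
tool_pos: [0.5413, 0.3474, 0.0289]
tool_rot: [-3.119, -0.372, -0.001]
contact_force: [0.7, 0.7, -3.4]
opening: 0.0307
grip_force: 61.3
```

```bash
python3 -m crank '[{"offset":[0,0,0.003],"twist":[0,0,0]},{"offset":[0,0,0.005],"twist":[0,0,0]},{"offset":[0,0,0.005],"twist":[0,0,0]}]'
python3 -m crank '[{"offset":[0,0,0],"twist":[0,0,0]},{"offset":[0,0,0],"twist":[0,0,0]},{"offset":[0,0,0],"twist":[0,0,0]},{"offset":[0,0,-0.02],"twist":[0,0,0]},{"offset":[0,0,-0.06],"twist":[0,0,0]},{"offset":[0,0,-0.12],"twist":[0,0,0]},{"offset":[0,0,-0.16],"twist":[0,0,0]},{"offset":[0,0,-0.16],"twist":[0,0,0]}]' 0.65
python3 - <<'E'
from h import *
o=get_obs(); im=get_image('wrist'); save('w3',im); c=cam('wrist',o)
g=fit(im,c,16,.541,.347,.0045); print(o['t'],o['tool_pos'],g)
E
```

```text
t: 7.28
tool_pos: [0.541, 0.3472, 0.0234]
tool_rot: [-3.119, -0.372, -0.0]
contact_force: [-0.2, -0.5, -4.4]
opening: 0.0305
grip_force: 61.5
t: 8.28
tool_pos: [0.5438, 0.3486, 0.1911]
tool_rot: [-3.116, -0.372, -0.018]
contact_force: [-0.0, 0.4, 0.6]
opening: 0.0555
grip_force: 0.0
8.275 [0.54383832 0.34857728 0.19112656] (np.float64(0.5389345139861091), np.float64(0.3451761414370405), np.float64(1.8103250101666655), np.float64(0.34982594899710895), array([ 73.969124, 164.06142 , 164.09706 ], dtype=float32), array([293.39260619, 220.21749472]))
```

```bash
python3 -m crank '[{"offset":[-0.01,0.055,0],"twist":[0,0,-5]},{"offset":[-0.02,0.115,0],"twist":[0,0,-10]},{"offset":[-0.035,0.175,0],"twist":[0,0,-15]},{"offset":[-0.045,0.235,0],"twist":[0,0,-20]},{"offset":[-0.055,0.295,0],"twist":[0,0,-25]},{"offset":[-0.065,0.35,0],"twist":[0,0,-30]},{"offset":[-0.076,0.386,0],"twist":[0,0,-33.4]},{"offset":[-0.076,0.386,0],"twist":[0,0,-33.4]},{"offset":[-0.076,0.386,0],"twist":[0,0,-33.4]},{"offset":[-0.076,0.386,0],"twist":[0,0,-33.4]}]' 1
python3 - <<'E'
from h import *
o=get_obs(); im=get_image('wrist'); save('w4',im); np.savez('w4.npz',p=o['tool_pos'],r=o['tool_rot']); print(o['t'],o['tool_pos'],o['tool_rot'],o['q'],o['dq'])
E
```

```text
t: 9.57
tool_pos: [0.5576, -0.0448, 0.1829]
tool_rot: [-2.88, -1.254, 0.001]
contact_force: [-1.2, 0.4, -0.2]
opening: 0.0855
grip_force: 0.0
9.575 [ 0.55758139 -0.04475656  0.18287693] [-2.87955267e+00 -1.25434262e+00  8.90753911e-04] [-2.13257315e-01 -6.81774250e-02  1.81501123e+00  2.41195642e-04
  1.39562882e+00  5.35862193e-01] [ 0.00318774 -0.00081652 -0.00612646  0.00107448 -0.00140803 -0.00173498]
```

View pics/w4.png

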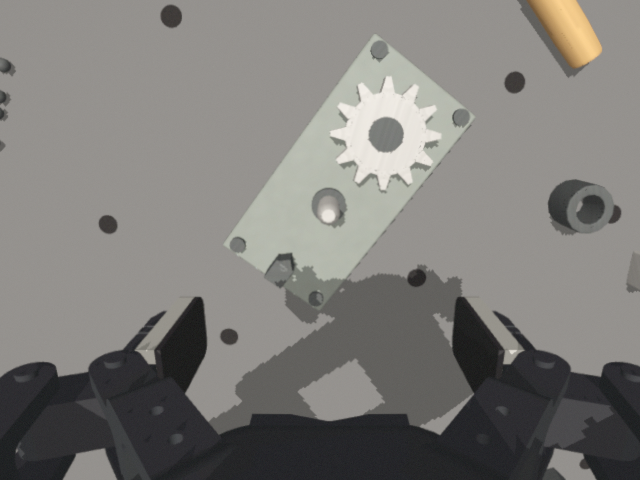

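The base corners are at (376,35), (474,118), (224,243) and (318,310). The master is at (386,134), the post top at (329,214), and the pointer near (281,262).

```bash
cat > b.py <<'E'
from h import *
im=cv2.imread('pics/w4.png')[...,::-1].copy(); z=np.load('w4.npz'); o=dict(tool_pos=z['p'],tool_rot=z['r']); c=cam('wrist',o)
g=cv2.cvtColor(im,cv2.COLOR_RGB2GRAY)
mk=np.ones((480,640)); cv2.circle(mk,(386,134),22,0,-1)
p0=px2w([[386,134]],.032,c)[0]
M=fit(im,c,12,p0[0],p0[1],.018,False,215,mask=mk); print('master',np.round(M[:2],4),'phase deg',np.degrees(M[2])%30,'cost',M[3])
C=px2w([[376,35],[474,118],[224,243],[318,310]],.012,c)[:,:2]
d=(C[2:].mean(0)-C[:2].mean(0)); print('fixture yaw from base',np.degrees(np.arctan2(d[1],d[0])),'len',np.linalg.norm(d), 'w',np.linalg.norm(C[0]-C[1]),np.linalg.norm(C[2]-C[3]))
u=d/np.linalg.norm(d); print('post from base',(C[:2].mean(0)+.118*u),(C[2:].mean(0)-.077*u),'from master',M[:2]+.066*u)
print('master pred',C[:2].mean(0)+.052*u)
# post top: bright blob
sub=(g[190:240,310:350]>205).astype(np.uint8); n,l,s,ce=cv2.connectedComponentsWithStats(sub); print(s,ce+[310,190])
print('w2px post top from base', w2px([[*(C[2:].mean(0)-.077*u),.052]],c))
print('post at',px2w([[329,214]],.052,c))
cv2.imwrite('pics/w4c.png',cv2.resize(im[20:330,210:490,::-1],None,fx=1.9,fy=1.9,interpolation=cv2.INTER_CUBIC))
E
python3 b.py
```

```text
master [ 0.6263 -0.0303] phase deg 15.905849179232815 cost 0.0668143266465875
fixture yaw from base -170.06293867929125 len 0.1909772924912518 w 0.09241764487346582 0.09321532430928796
post from base [ 0.55944061 -0.04259505] [ 0.56340297 -0.04190087] from master [ 0.56128708 -0.04167743]
master pred [ 0.62445047 -0.03120568]
[[   0    0   40   50 1864]
 [  12   19   13   13  136]] [[329.61856223 214.45869099]
 [327.875      215.06617647]]
w2px post top from base [[330.05172185 213.06895425]]
post at [[ 0.56245261 -0.04188894  0.052     ]]
```

View pics/w4c.png

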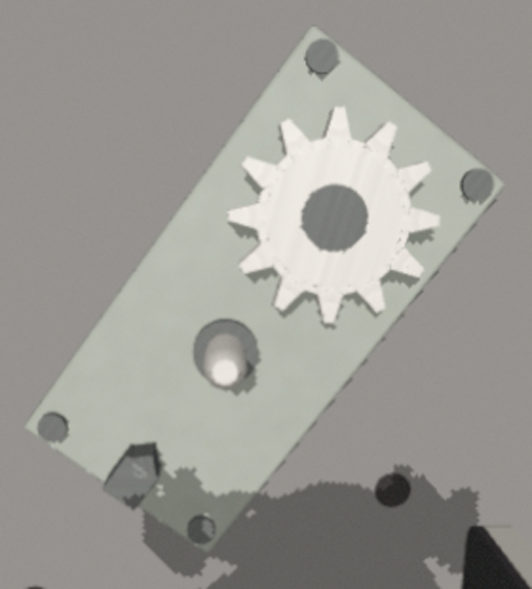

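```bash
python3 -m crank '[{"offset":[-0.05,0.018,0],"twist":[0,0,10]},{"offset":[-0.1,0.036,0],"twist":[0,0,20]},{"offset":[-0.15,0.054,0],"twist":[0,0,30]},{"offset":[-0.2,0.072,0],"twist":[0,0,40]},{"offset":[-0.25,0.09,0],"twist":[0,0,50]},{"offset":[-0.289,0.102,0],"twist":[0,0,59.4]},{"offset":[-0.289,0.102,0],"twist":[0,0,59.4]},{"offset":[-0.289,0.102,0],"twist":[0,0,59.4]},{"offset":[-0.289,0.102,0],"twist":[0,0,59.4]},{"offset":[-0.289,0.102,0],"twist":[0,0,59.4]}]' 1
cat > c.py <<'E'
from h import *
o=get_obs(); im=get_image('wrist'); save('w5',im); np.savez('w5.npz',p=o['tool_pos'],r=o['tool_rot']); print(o['t'],o['tool_pos'],o['tool_rot'],o['q'])
c=cam('wrist',o); print(w2px([[.4359,-.3257,.014]],c))
for thr in (185,200,215):
    g=fit(im,c,12,.4359,-.3257,thr=thr); print(g, np.degrees(g[2]))
ctr=w2px([[g[0],g[1],.014]],c)[0].astype(int)
v=im.copy(); lo=ctr-75
m=render(g[0],g[1],g[2],12,0.,c,lo,(150,150))
cs,_=cv2.findContours((m>.5).astype(np.uint8),0,2)
sub=np.ascontiguousarray(im[lo[1]:lo[1]+150,lo[0]:lo[0]+150]); sub=cv2.resize(sub,None,fx=4,fy=4)
for k in cs: cv2.polylines(sub,[k*4+2],True,(255,0,0),1)
save('w5c',sub)
E
python3 c.py
```

```text
t: 10.88
tool_pos: [0.4358, -0.3259, 0.1833]
tool_rot: [-3.123, 0.336, -0.0]
contact_force: [-0.2, 0.1, 1.3]
opening: 0.0853
grip_force: 0.0
10.875 [ 0.43583833 -0.32587517  0.18329406] [-3.12344219e+00  3.36038372e-01 -4.25582134e-05] [-7.78859540e-01 -1.06240954e-01  1.84994000e+00  1.17214974e-04
  1.39795080e+00  1.00626398e+00]
[[327.08081601 212.3651129 ]]
(np.float64(0.43685614701232034), np.float64(-0.3250104264797824), np.float64(2.4010434916461287), np.float64(0.343301299987756), array([ 74.804344, 171.28052 , 171.50523 ], dtype=float32), array([307.58916627, 242.3448756 ])) 137.5696584986779
(np.float64(0.43694220601378037), np.float64(-0.3251343133547899), np.float64(2.40428366196031), np.float64(0.3591411075212759), array([ 72.98749, 171.2355 , 171.27573], dtype=float32), array([307.82264244, 242.26591917])) 137.75530658258407
(np.float64(0.4369321236487579), np.float64(-0.32505886659899574), np.float64(2.4033294664848803), np.float64(0.38461213542109696), array([ 73.63136, 171.29333, 171.3687 ], dtype=float32), array([307.70070355, 242.28099392])) 137.70063520901147
```

View pics/w5c.png

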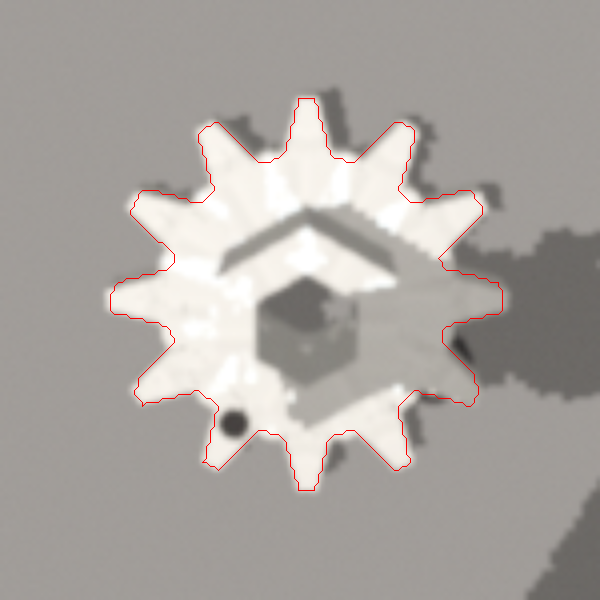

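The fitted outline lies right on the gear, with the hole at (233,423) in the crop. I'll close on the hub to centre it, open, and look again. That shows the camera's bias across the fingers.

```bash
python3 -m crank '[{"offset":[0.001,-0.001,0.05],"twist":[0,0,0]},{"offset":[0.001,-0.001,0.1],"twist":[0,0,0]},{"offset":[0.001,-0.001,0.14],"twist":[0,0,0]},{"offset":[0.001,-0.001,0.163],"twist":[0,0,0]},{"offset":[0.001,-0.001,0.166],"twist":[0,0,0]},{"offset":[0.001,-0.001,0.166],"twist":[0,0,0]},{"offset":[0.001,-0.001,0.166],"twist":[0,0,0]}]' 1
python3 -m crank '[{"offset":[0,0,0],"twist":[0,0,0]},{"offset":[0,0,0],"twist":[0,0,0]},{"offset":[0,0,0],"twist":[0,0,0]},{"offset":[0,0,0],"twist":[0,0,0]},{"offset":[0,0,0],"twist":[0,0,0]},{"offset":[0,0,0],"twist":[0,0,0]}]' 0 30
python3 -m crank '[{"offset":[0,0,0],"twist":[0,0,0]},{"offset":[0,0,0],"twist":[0,0,0]},{"offset":[0,0,-0.02],"twist":[0,0,0]},{"offset":[0,0,-0.07],"twist":[0,0,0]},{"offset":[0,0,-0.12],"twist":[0,0,0]},{"offset":[0,0,-0.166],"twist":[0,0,0]},{"offset":[0,0,-0.166],"twist":[0,0,0]},{"offset":[0,0,-0.166],"twist":[0,0,0]},{"offset":[0,0,-0.166],"twist":[0,0,0]}]' 1
sed -i 's/w5/w6/g' c.py; python3 c.py
```

```text
t: 11.8
tool_pos: [0.4375, -0.327, 0.0191]
tool_rot: [3.121, -0.339, 0.004]
contact_force: [-0.5, -0.4, 0.3]
opening: 0.0852
grip_force: 0.0
t: 12.55
tool_pos: [0.4367, -0.326, 0.0177]
tool_rot: [-3.123, 0.339, -0.0]
contact_force: [-0.1, 2.8, 6.1]
opening: 0.0314
grip_force: 31.7
t: 13.68
tool_pos: [0.4357, -0.3254, 0.1816]
tool_rot: [-3.121, 0.339, 0.004]
contact_force: [0.3, -0.5, 0.0]
opening: 0.0856
grip_force: 0.0
13.675 [ 0.43565893 -0.32537344  0.18157786] [-3.12133105  0.33926537  0.00386315] [-7.78340419e-01 -1.03805118e-01  1.85063142e+00 -5.91442163e-05
  1.39785989e+00  1.00900118e+00]
[[327.98954609 211.90669153]]
(np.float64(0.4365915606080367), np.float64(-0.3271232813849202), np.float64(2.4050298077711156), np.float64(0.3489656253700404), array([ 73.13293, 171.10089, 171.94617], dtype=float32), array([311.30442919, 241.90786691])) 137.7980575884446
(np.float64(0.4366162778918911), np.float64(-0.327263018110526), np.float64(2.4023528977262316), np.float64(0.36707856222876545), array([ 72.487595, 171.04205 , 171.74802 ], dtype=float32), array([311.38709183, 241.79374701])) 137.64468194073658
(np.float64(0.43684400197334994), np.float64(-0.3272397536350662), np.float64(2.402194699175638), np.float64(0.3932455048918859), array([ 71.57046, 171.23709, 171.84735], dtype=float32), array([311.28647835, 241.52132052])) 137.63561783146247
```

```bash
cat > d.py <<'E'
from h import *
ph4=np.radians(47.1)
def nom(phi,x,y,z):
    a=phi/2; return dict(tool_pos=np.array([x,y,z]),tool_rot=np.pi*np.array([np.cos(a),np.sin(a),0]))
zs=.1828
o4=nom(ph4,.5576,-.0448,zs); p4,R4,_=tool(o4)
tz=lambda d:R.from_euler('z',d,degrees=True).as_matrix()
R5=R4@tz(59.4); p6=p4+R4@[-.289,.102,0]+R5@[.001,-.001,0]
o6=dict(tool_pos=p6,tool_rot=R.from_matrix(R5).as_rotvec()); print('p6 nominal',p6)
im6=cv2.imread('pics/w6.png')[...,::-1].copy(); c6=cam('wrist',o6)
g=fit(im6,c6,12,.4366,-.327); gt=R5.T@(np.array([g[0],g[1],zs])-p6); print('gear tool frame',gt,'yaw',np.degrees(g[2]),g[3])
im4=cv2.imread('pics/w4.png')[...,::-1].copy(); c4=cam('wrist',o4)
mk=np.ones((480,640)); cv2.circle(mk,(386,134),22,0,-1)
M=fit(im4,c4,12,.626,-.03,.018,False,215,mask=mk); m=np.array(M[:2]); ph=np.degrees(M[2])
C=px2w([[376,35],[474,118],[224,243],[318,310]],.012,c4)[:,:2]; d=C[2:].mean(0)-C[:2].mean(0); yawb=np.arctan2(d[1],d[0])
tops=px2w([[327.9,215.2]],.052,c4)[0,:2]; col=px2w([[328.6,205]],.018,c4)[0,:2]
print('master',m,'top',tops,'collar',col,'base',C.mean(0)+.0205*d/np.linalg.norm(d))
yaws=[np.degrees(yawb)]+[np.degrees(np.arctan2(*(q-m)[::-1])) for q in(tops,col)]; print('yaws',yaws,[np.linalg.norm(q-m) for q in (tops,col)])
psi=np.mean(yaws); u=np.array([np.cos(np.radians(psi)),np.sin(np.radians(psi))])
post=(m+.066*u+tops+col)/3; print('post',m+.066*u,post,'psi',psi)
beta=((ph-psi+15)%30)-15; ins=psi+15-beta; ins=psi+((ins-psi+15)%30)-15   # gear tooth angle mod 30 at insertion
print('beta',beta,'insert mark yaw-psi',ins-psi)
dg=((ins-np.degrees(g[2])+180)%360)-180; print('gear turn',dg)
Rt=R5@tz(-dg); pt=post-(Rt@[gt[0],gt[1],0])[:2]
print('from current: offset',R5.T@(np.array([*pt,0])-np.array([*p6[:2],0])),'twist',-dg, 'final untwist',ins-psi)
E
python3 d.py
```

```text
p6 nominal [ 0.43678112 -0.32517441  0.1828    ]
gear tool frame [ 1.55627968e-03  1.96584162e-03 -5.63167814e-17] yaw 137.74929999943882 0.3679036125606011
master [ 0.62730404 -0.02878511] top [ 0.56237089 -0.04051218] collar [ 0.56284792 -0.04062204] base [ 0.56245891 -0.04076247]
yaws [np.float64(-170.0415987631124), np.float64(-169.7626051650084), np.float64(-169.59396234260853)] [np.float64(0.06598362087195175), np.float64(0.06553399166337885)]
post [ 0.56234726 -0.04047339] [ 0.56252202 -0.04053587] psi -169.7993887569098
beta 5.72198357206662 insert mark yaw-psi 9.27801642793338
gear turn 61.72932767158477
from current: offset [ 5.97494657e-02 -3.04451910e-01  6.81140404e-17] twist -61.72932767158477 final untwist 9.27801642793338
```

Master, post, collar and base estimates all agree within about 0.5 mm. Now grip for real and carry it over.

```bash
python3 -m crank '[{"offset":[0,0,0.05],"twist":[0,0,0]},{"offset":[0,0,0.1],"twist":[0,0,0]},{"offset":[0,0,0.14],"twist":[0,0,0]},{"offset":[0,0,0.163],"twist":[0,0,0]},{"offset":[0,0,0.166],"twist":[0,0,0]},{"offset":[0,0,0.166],"twist":[0,0,0]},{"offset":[0,0,0.166],"twist":[0,0,0]}]' 1
python3 -m crank '[{"offset":[0,0,0],"twist":[0,0,0]},{"offset":[0,0,0],"twist":[0,0,0]},{"offset":[0,0,0],"twist":[0,0,0]},{"offset":[0,0,0],"twist":[0,0,0]},{"offset":[0,0,0],"twist":[0,0,0]},{"offset":[0,0,0],"twist":[0,0,0]}]' 0 80
python3 -m crank '[{"offset":[0,0,-0.03],"twist":[0,0,0]},{"offset":[0,0,-0.07],"twist":[0,0,0]},{"offset":[0.008,-0.04,-0.08],"twist":[0,0,-9]},{"offset":[0.016,-0.08,-0.08],"twist":[0,0,-18]},{"offset":[0.024,-0.125,-0.08],"twist":[0,0,-27]},{"offset":[0.033,-0.17,-0.08],"twist":[0,0,-36]},{"offset":[0.042,-0.215,-0.08],"twist":[0,0,-45]},{"offset":[0.051,-0.26,-0.08],"twist":[0,0,-54]},{"offset":[0.0597,-0.3045,-0.08],"twist":[0,0,-61.7]},{"offset":[0.0597,-0.3045,-0.08],"twist":[0,0,-61.7]},{"offset":[0.0597,-0.3045,-0.08],"twist":[0,0,-61.7]},{"offset":[0.0597,-0.3045,-0.08],"twist":[0,0,-61.7]}]'
python3 - <<'E'
from h import *
o=get_obs(); im=get_image('wrist'); save('w7',im)
P=[get_obs()]
for i in range(5): get_image('wrist'); P.append(get_obs())
print(np.mean([p['tool_pos'] for p in P],0),np.std([p['tool_pos'] for p in P],0),np.mean([p['contact_force'] for p in P],0))
E
```

```text
t: 14.6
tool_pos: [0.4373, -0.3269, 0.0188]
tool_rot: [3.122, -0.339, 0.003]
contact_force: [0.1, 0.0, 0.6]
opening: 0.0854
grip_force: 0.0
t: 15.35
tool_pos: [0.4369, -0.3264, 0.0179]
tool_rot: [3.123, -0.339, 0.001]
contact_force: [-0.5, 0.2, 4.7]
opening: 0.0305
grip_force: 81.0
t: 16.85
tool_pos: [0.5592, -0.0424, 0.0963]
tool_rot: [-2.856, -1.307, 0.003]
contact_force: [-0.2, -0.5, -4.5]
opening: 0.0304
grip_force: 80.6
[ 0.55984722 -0.04229564  0.09712048] [0.00022798 0.00015734 0.00025517] [ 0.23271912  0.13415764 -4.39110906]
```

View pics/w7.png

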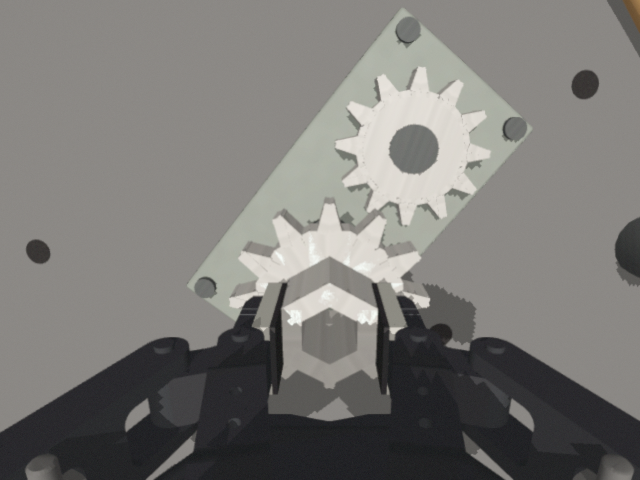

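```bash
python3 -m crank '[{"offset":[0,0,0.01],"twist":[0,0,0]},{"offset":[0,0,0.02],"twist":[0,0,0]},{"offset":[0,0,0.026],"twist":[0,0,0]},{"offset":[0,0,0.030],"twist":[0,0,0]},{"offset":[0,0,0.034],"twist":[0,0,0]},{"offset":[0,0,0.038],"twist":[0,0,0]},{"offset":[0,0,0.038],"twist":[0,0,0]},{"offset":[0,0,0.038],"twist":[0,0,0]}]'
```

```text
t: 18.15
tool_pos: [0.5601, -0.0413, 0.0592]
tool_rot: [-2.855, -1.31, 0.0]
contact_force: [0.5, 2.0, -6.0]
opening: 0.0303
grip_force: 80.6
```

```bash
python3 -m crank '[{"offset":[0,0,0.004],"twist":[0,0,0]},{"offset":[0,0,0.008],"twist":[0,0,0]},{"offset":[0,0,0.010],"twist":[0,0,0]},{"offset":[0,0,0.012],"twist":[0,0,0]},{"offset":[0,0,0.012],"twist":[0,0,0]},{"offset":[0,0,0.012],"twist":[0,0,0]}]'
```

```text
t: 18.9
tool_pos: [0.5602, -0.0413, 0.0471]
tool_rot: [-2.855, -1.31, -0.001]
contact_force: [2.4, 4.0, -5.1]
opening: 0.0305
grip_force: 80.6
```

```bash
python3 -m crank '[{"offset":[0,0,0.003],"twist":[0,0,0]},{"offset":[0,0,0.006],"twist":[0,0,0]},{"offset":[0,0,0.009],"twist":[0,0,0]},{"offset":[0,0,0.011],"twist":[0,0,0]},{"offset":[0,0,0.011],"twist":[0,0,0]},{"offset":[0,0,0.011],"twist":[0,0,0]}]'
```

```text
t: 19.65
tool_pos: [0.5603, -0.0413, 0.0361]
tool_rot: [-2.855, -1.31, -0.001]
contact_force: [1.9, 5.0, -4.2]
opening: 0.0303
grip_force: 80.7
```

```bash
python3 -m crank '[{"offset":[0,0,0],"twist":[0,0,2]},{"offset":[0,0,0],"twist":[0,0,4]},{"offset":[0,0,0],"twist":[0,0,6]},{"offset":[0,0,0],"twist":[0,0,8]},{"offset":[0,0,0],"twist":[0,0,9.3]},{"offset":[0,0,0],"twist":[0,0,9.3]},{"offset":[0,0,0.001],"twist":[0,0,9.3]},{"offset":[0,0,0.001],"twist":[0,0,9.3]}]'
python3 - <<'E'
from h import *
o=get_obs(); print(o['wrist_torque'],o['tool_pos'])
E
```

```text
t: 20.65
tool_pos: [0.5599, -0.0411, 0.0359]
tool_rot: [-2.951, -1.075, 0.002]
contact_force: [-2.8, 5.6, 3.3]
opening: 0.0303
grip_force: 81.7
[1.10346016 0.38035734 0.11452968] [ 0.55988543 -0.04110452  0.03594491]
```

It is seated: the upward force came on at the collar. Release, rise and check.

```bash
python3 -m crank '[{"offset":[0,0,0],"twist":[0,0,0]},{"offset":[0,0,0],"twist":[0,0,0]},{"offset":[0,0,0],"twist":[0,0,0]},{"offset":[0,0,-0.02],"twist":[0,0,0]},{"offset":[0,0,-0.06],"twist":[0,0,0]},{"offset":[0,0,-0.11],"twist":[0,0,0]},{"offset":[0,0,-0.15],"twist":[0,0,0]},{"offset":[0,0,-0.15],"twist":[0,0,0]},{"offset":[0,0,-0.15],"twist":[0,0,0]},{"offset":[0,0,-0.15],"twist":[0,0,0]}]' 1
python3 - <<'E'
from h import *
o=get_obs(); im=get_image('wrist'); c=cam('wrist',o); save('w8',im); print(o['t'],o['tool_pos'],o['tool_rot'])
ref=w2px([[.5625,-.0405,.032]],c)[0]; print(ref)
g=fit(im,c,12,.5625,-.0405,.018,True,215); print(g,np.degrees(g[2]))
m=render(g[0],g[1],g[2],12,.018,c,np.array([0,0]),(480,640)); v=im.copy()
cs,_=cv2.findContours((m>.5).astype(np.uint8),0,2)
i=np.clip(ref.astype(int)-[100,110],0,None); sub=np.ascontiguousarray(v[i[1]:i[1]+200,i[0]:i[0]+260]); save('w8c',cv2.resize(sub,None,fx=3,fy=3))
E
```

```text
t: 21.9
tool_pos: [0.5591, -0.0414, 0.1836]
tool_rot: [-2.951, -1.074, 0.004]
contact_force: [1.1, -1.0, 0.2]
opening: 0.0855
grip_force: 0.0
21.9 [ 0.55914525 -0.0413555   0.18362904] [-2.95076108 -1.07386328  0.00409233]
[329.08950202 210.86195277]
(np.float64(0.5599843718672133), np.float64(-0.04281649246510017), np.float64(-2.967041811171777), np.float64(0.6624746375984821), array([ 61.935905, 220.62755 , 221.37613 ], dtype=float32), array([309.95967622, 248.1595461 ])) -169.99897341899455
```

View pics/w8c.png

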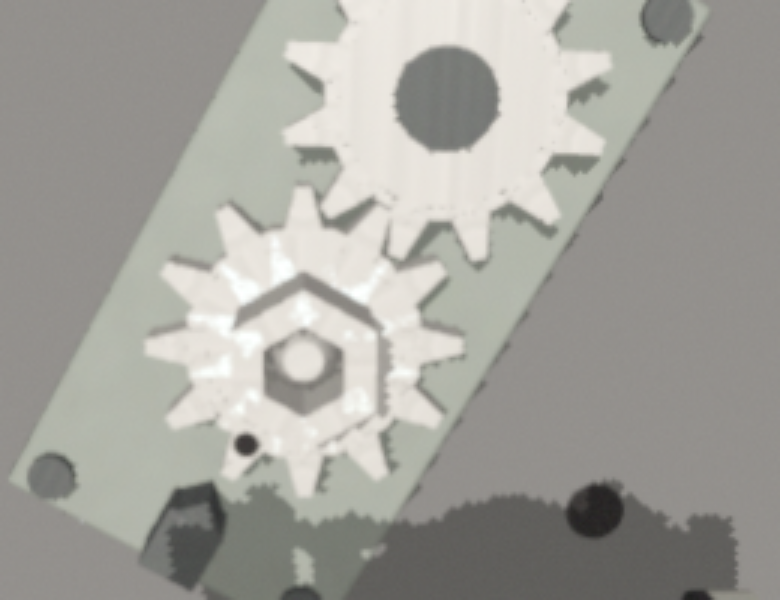

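The crop shows the gear meshed beside the master. Its hole at (246,444) lies on the line to the pointer at (185,535), and the fitted yaw is -170.0° against -169.8° for the fixture. The TCP sat 18 mm above its grip height, so the gear is on the collar. I'll hand the job in.

```bash
python3 -c "
from station import *
print(finish_job())"
```

```text
the job is handed in; nothing more can be done
None
```

Handed in at about 22 s: the 12-tooth gear is seated and meshed on the post with its drilled tooth within about 0.2° of the pointer line, and the 16-tooth gear lies hub up near the middle of the reject tray; the judge's verdict wasn't shown.

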